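# Sort the torch parts into their trays

## Robot

A 7-joint arm with a two-finger parallel gripper is mounted at the origin on the work surface. World frame = base frame: x ahead of the robot, y to its left, z up, the work surface at z = 0. Lengths are in m, angles in rad, forces in N, time in s.
With the tool pointing down it reaches from about 0.4 to 0.875 m from the base axis. Payload 19.3 kg.
Tool frame: the origin (TCP) lies midway between the tips of the shut fingers; the grasp point (between the pads) lies bot.tcp_to_grasp behind it (bot.tcp_to_grasp is the distance from the TCP to the grasp point, in m); z points along the fingers, y is the line along which they close (so a half turn about z gives the same grasp; the last joint's range is limited). The gripper opens to 85 mm and grips with 20 to 120 N. Pads are 22 mm wide; open, the fingers measure 114 mm over their backs; the gripper's body (76 mm by 85 mm) begins 54 mm behind the grasp point. The pads swing forward as they close: fully open they stand 13 mm farther back than shut.
Start: joints at [1.122, 0.521, -0.036, 1.599, 0.021, 1.021, -0.113], TCP at [0.231, -0.581, 0.203] pointing down, gripper open.
Joint ranges: [-2.91, 2.91], [-0.3, 2.13], [-1.5, 1.42], [0.17, 2.43], [-1.26, 4.41], [0.16, 1.93], [-2.52, 2.52]. Speed limits (rad/s): [1.89, 1.89, 2.39, 2.39, 3.01, 3.01, 3.01].

## Interface

Orientations are given as [roll, pitch, yaw] about the fixed x, y, z axes, in that order (R = Rz(yaw) Ry(pitch) Rx(roll)).
In Python, from workcell import observe, imaging, bot gives the robot as it stands.
- The arm moves only by the tool send_rows, never from a script. Its argument "plan" is text: rows parted by semicolons, each of 7 numbers parted by spaces: the shift along the tool's x, y, z in m, then the turn, a rotation vector about the tool's x, y, z in degrees, then the finger opening in m, from 0 to 0.0854. In form: dx dy dz rx ry rz claw; .... A call has 1 to 10 rows; each row is the pose to reach, as a shift and turn from the pose commanded when the call began, along the tool's axes at that moment; what a row does not reach only later rows make up. A row lasts 1/12 s, in which the tool goes at most 41.7 mm and 7.16 degrees, less where a joint would pass 70% of its speed; a pose out of reach is approached as far as the arm can. A call with a gripper value outside its range is refused whole. The fingers move at their own pace and stop on an object; "grip_force" is the grip in N (left out, the last holds). Time passes only in rows, so rows that repeat a pose let the fingers close. It gives the time, the measured TCP pose, the force, the opening and the grip force at its end, in the units of the state.
- observe(): the state, without advancing time (a new reading comes with each control period).
- imaging.grab_frame(name): name is "side" or "top"; returns a dict with "color" (400x640x3 uint8, red, green, blue), "fx", "fy", "cx", "cy" (pixels), "dist_coeffs" ([k1, k2, p1, p2, k3] as OpenCV has them; the pictures are not rectified), "eye" and "orientation" of the camera in the world. Camera axes: x right, y down, z forward; pixel columns grow to the right and rows downward; lengths in m; the calibration is good to about 2 mm. A picture is of the moment at which its call begins. There is no depth.
- bot.job_done(): hands the job in; it is judged then, once.
The state is a dict: "clock": time; "qpos": joint angles; "qd": joint speeds; "joint_efforts": joint torques, N m; "position": TCP position; "tool_rot": TCP orientation; "force": force on the tool from outside, world axes, zero at the start; "moment": the same for the moment, N m; "grip_width": finger opening in m; "finger_force": force on a finger pad.
Only numpy, scipy, OpenCV 4.12 (cv2) and the standard library are available. Lean on these libraries where they do the work, as an engineer would, in place of code of your own. Each camera call takes 0.05 s, during which the arm holds its last target. There are 200 camera calls.

## Task

Tidy the stripped welding torch: put both ceramic nozzles (pink and white) in the red tray, both black back caps in the blue tray and the brass gas lens in the yellow tray, each standing upright on the tray floor on its wide end, just as it stands now. Set each part down gently rather than dropping it, and leave the C-clamp and the eight-sided steel housing where they are.

Things in the scene. Friction and masses are not known exactly. Their poses are not given: they have to be found in the camera images.
- nozzle_pink: Pink ceramic gas nozzle of the welding torch, with a dark round mouth on top. 54 mm tall; 32 mm across up to 36 mm height, tapering from there to 24 mm at the top; about 40 g. Loose, stands upright on the bench on its wide end; round about its z axis. Origin: centre of its underside; z up along its axis.
- nozzle_white: White ceramic gas nozzle, shorter and fatter, with a dark round mouth on top. 44 mm tall; 40 mm across up to 36 mm height, tapering to 36 mm at the top; about 50 g. Loose, stands upright on the bench on its wide end; round about its z axis. Origin: centre of its underside; z up along its axis.
- cap_long: Long black plastic torch back cap with an orange band round its foot and an orange dot on top. 62 mm tall; foot 30 mm across and 10 mm high, from 12 mm up 24 mm across, narrowing to 18 mm over the last 3 mm; about 40 g. Loose, stands upright on the bench on its wide end; round about its z axis. Origin: centre of its underside; z up along its axis.
- cap_short: Short black plastic torch back cap with a white band round its foot and a white dot on top. 42 mm tall; foot 30 mm across and 10 mm high, from 12 mm up 24 mm across, narrowing to 18 mm over the last 3 mm; about 30 g. Loose, stands upright on the bench on its wide end; round about its z axis. Origin: centre of its underside; z up along its axis.
- gas_lens: Brass gas lens (collet body). 48 mm tall; wide foot 34 mm across and 16 mm high, narrowing by 21 mm height to an upright stem 16 mm across; about 50 g. Loose, stands upright on the bench on its wide end; round about its z axis. Origin: centre of its underside; z up along its axis.
- tray_red: Red painted open parts tray, fixed to the bench so that it cannot move; outside 76 mm (its x) by 144 mm (its y) by 16 mm high, walls and floor 4 mm thick, inside 68 x 136 mm. Origin: centre of its underside, on the bench; z up. For both ceramic nozzles.
- tray_blue: Blue painted open parts tray, fixed to the bench so that it cannot move; outside 76 mm (its x) by 144 mm (its y) by 16 mm high, walls and floor 4 mm thick, inside 68 x 136 mm. Origin: centre of its underside, on the bench; z up. For both black back caps.
- tray_yellow: Yellow painted open parts tray, fixed to the bench so that it cannot move; outside 76 mm (its x) by 144 mm (its y) by 16 mm high, walls and floor 4 mm thick, inside 68 x 136 mm. Origin: centre of its underside, on the bench; z up. For the brass gas lens.
- housing: Bystander, to be left alone: eight-sided tapered sheet-steel housing with a copper-coloured disc on top, loose, 100 mm across at the foot, 72 mm at the top, 85 mm tall, 0.6 kg. Origin: centre of its underside; z up.
- clamp: Bystander, to be left alone: steel C-clamp lying flat, loose, about 120 mm (its x) by 160 mm (its y), 22 mm high, 0.7 kg. Origin: on the bench, under the middle of its C; z up. Its screw reaches 105 mm out along its -y.
Things that resemble listed ones, but are neither listed nor needed, are in the scene too. Leave any green or purple look-alike of the cap_long alone.

How it is judged:
By the outcome, as a careful person would: the job done as asked, in the order asked, and still so for the second after the job is handed in, with the robot touching nothing.
It also fails if it takes over 118 s, if anything falls off the work surface, if the arm or the gripper's body presses on something with over 40 N, if the wrist force passes 120 N, or if a joint passes its speed limit or range.

## Working session

There is one attempt and no reset: what is moved stays moved. The work goes in short steps, Python scripts to look and compute and a tool call to move; the robot and the scene stay as the last step left them, time stands still between calls to the robot, and variables do not carry over. Pictures are saved under pics/ and viewed, at most 14 in all, crops included, and the job is handed in when it is done.

Besides the shell and the picture viewer there is one more tool, called after "Request:" as a command line: name --argument value ..., lists and objects as JSON in quotes. send_rows: Moves the arm, as the interface text tells. Its arguments: {"type":"object","properties":{"plan":{"type":"string"},"grip_force":{"type":"number"}},"required":["plan"]}

```bash
mkdir -p pics
python3 - <<'E'
from workcell import observe, imaging, bot
import cv2
print(observe(), bot.tcp_to_grasp)
for n in("top","side"):
    f=imaging.grab_frame(n); print({k:v for k,v in f.items() if k!="color"})
    cv2.imwrite(f"pics/{n}0.png",cv2.resize(f["color"][:,:,::-1],(800,500),interpolation=cv2.INTER_CUBIC))
E
```

```text
{'clock': 0.0, 'qpos': array([ 1.12182242,  0.52203776, -0.03632324,  1.5999989 ,  0.02119007,
        1.02110759, -0.11275067]), 'qd': array([ 2.80560916e-04,  4.08127194e-04,  7.88112105e-04,  4.07387558e-04,
       -5.73904465e-04,  5.84537750e-05, -1.01662294e-03]), 'joint_efforts': array([ 4.35295478e-04, -9.27105975e+01,  1.98022708e+00, -3.69932950e+01,
        1.79105939e-02,  8.18092172e-03, -8.37009361e-05]), 'position': array([ 0.23093871, -0.58036618,  0.20201427]), 'tool_rot': array([-3.14042826e+00,  7.72044444e-05,  3.78804346e-01]), 'force': array([ 0.36585727, -0.07029208, -0.49333504]), 'moment': array([-0.03457754, -0.04757507, -0.03366312]), 'finger_force': 0.0, 'grip_width': 0.08522092911445876} 0.0187
{'fx': 492.703832424705, 'fy': 492.703832424705, 'cx': 316.15310215474193, 'cy': 196.17517683512543, 'dist_coeffs': array([-0.09637516,  0.        ,  0.        ,  0.        ,  0.        ]), 'eye': array([ 3.93564600e-01, -1.64545130e-03,  1.73634269e+00]), 'orientation': array([-3.06444048,  0.02183528, -1.58967455])}
{'fx': 476.71872415532334, 'fy': 476.71872415532334, 'cx': 317.3288273582295, 'cy': 193.0546614220592, 'dist_coeffs': array([-0.03414994,  0.        ,  0.        ,  0.        ,  0.        ]), 'eye': array([-0.00574459,  0.60256844,  1.02299666]), 'orientation': array([-2.46163183, -0.00536898, -2.43796007])}
```

View pics/top0.png

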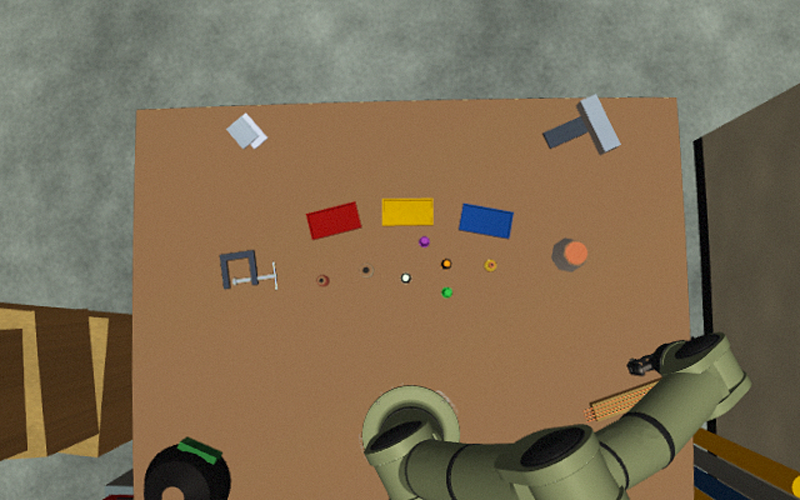

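View pics/side0.png

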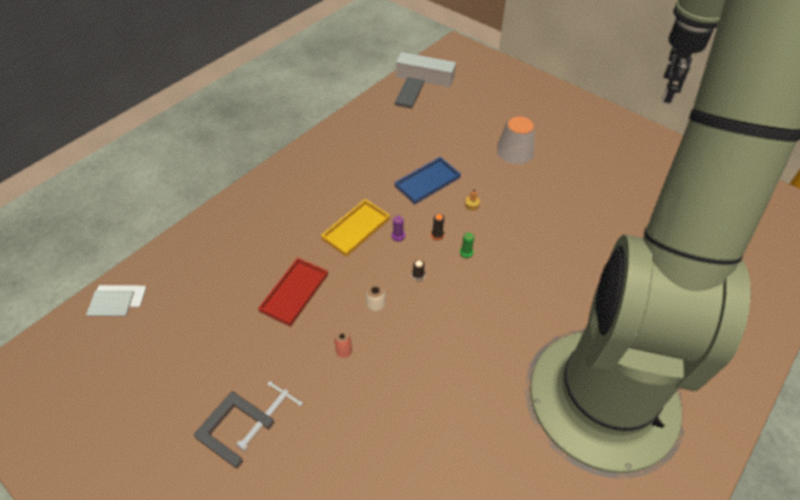

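```bash
cat > h.py <<'E'
import numpy as np, cv2
from scipy.spatial.transform import Rotation as R
from workcell import observe, imaging, bot
def pt(f,u,v,z):
    K=np.array([[f["fx"],0,f["cx"]],[0,f["fy"],f["cy"]],[0,0,1]])
    p=cv2.undistortPoints(np.array([[[u,v]]],float),K,f["dist_coeffs"])[0,0]
    d=R.from_euler("xyz",f["orientation"]).apply([*p,1]); e=f["eye"]
    return e+d*(z-e[2])/d[2]
def px(f,P):
    K=np.array([[f["fx"],0,f["cx"]],[0,f["fy"],f["cy"]],[0,0,1]])
    M=R.from_euler("xyz",f["orientation"]).inv(); 
    return cv2.projectPoints(M.apply(np.atleast_2d(P)-f["eye"]),np.zeros(3),np.zeros(3),K,f["dist_coeffs"])[0][:,0]
def crop(f,x0,y0,x1,y1,s,name):
    cv2.imwrite(name,cv2.resize(f["color"][y0:y1,x0:x1,::-1],None,fx=s,fy=s,interpolation=cv2.INTER_CUBIC))
E
python3 - <<'E'
from h import *
crop(imaging.grab_frame("top"),240,150,420,250,4.4,"pics/top1.png")
crop(imaging.grab_frame("side"),200,120,400,290,3.5,"pics/side1.png")
E
```

```text
(no output)
```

View pics/top1.png

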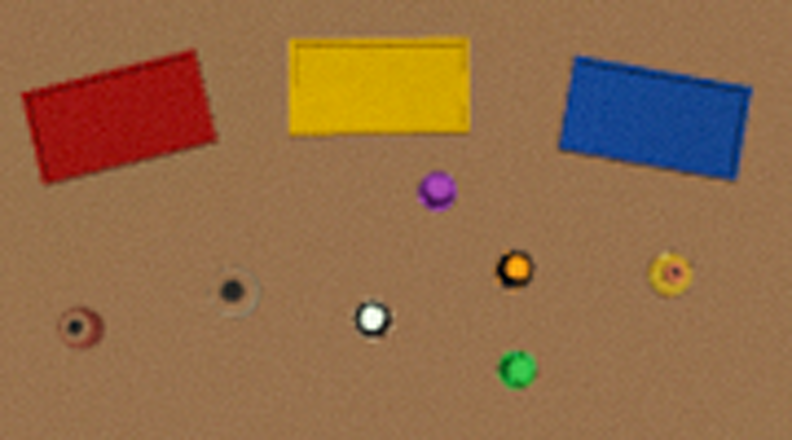

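View pics/side1.png

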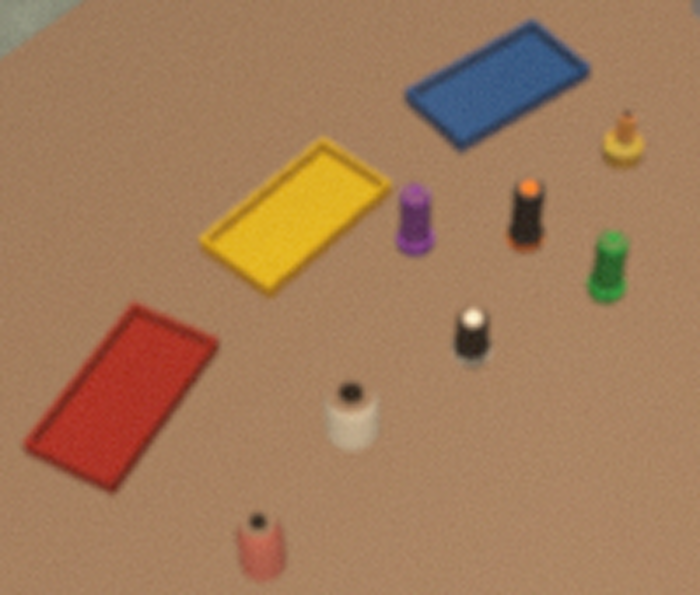

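The pictures show the parts in an arc: in the top crop pink (76,327), white (232,291), short (372,318), long (517,268) and lens (674,273). The three trays stand behind them. The purple (438,188) and green (520,367) look-alikes stand near cap_long.

Run:
```python
from h import *
T=imaging.grab_frame("top");S=imaging.grab_frame("side")
t=lambda x,y,z:pt(T,(x+.5)/4.4-.5+240,(y+.5)/4.4-.5+150,z)
s=lambda x,y,z:pt(S,(x+.5)/3.5-.5+200,(y+.5)/3.5-.5+120,z)
for n,a,b,z in [("pink",(76,327),(258,522),.054),("white",(232,291),(350,393),.044),("short",(372,318),(472,317),.042),("long",(517,268),(529,187),.062),("lens",(674,273),(627,115),.048),("purple",(438,188),(416,190),.062),("green",(520,367),(613,239),.062)]:
    p=t(*a,z);q=s(*b,z);print(n,p.round(4),q.round(4),np.hypot(*p[:2]).round(3))
for n,cs in [("red",[(22,93),(195,50),(217,141),(44,184)]),("yel",[(289,38),(469,38),(469,134),(289,134)]),("blue",[(576,57),(751,88),(736,181),(559,150)])]:
    P=np.array([t(*c,.016) for c in cs]);c=P.mean(0);d=P[0]+P[3]-P[1]-P[2]
    print(n,c.round(4),np.hypot(*c[:2]).round(3),"len",(np.linalg.norm(d)/2).round(3),np.linalg.norm(P[0]-P[3]).round(3),"long axis deg",np.degrees(np.arctan2(d[1],d[0])).round(1))
for n,cs in [("red",[(24,446),(135,303),(219,345),(113,492)]),("yel",[(201,239),(323,138),(392,184),(270,295)]),("blue",[(405,97),(532,20),(590,72),(462,150)])]:
    print(n,np.mean([s(*c,.016) for c in cs],0).round(4))
h=observe();print(h["position"])
```

```text
pink [0.4332 0.2375 0.054 ] [0.4286 0.2401 0.054 ] 0.494
white [0.4593 0.116  0.044 ] [0.4556 0.1185 0.044 ] 0.474
short [0.4361 0.007  0.042 ] [0.4332 0.0089 0.042 ] 0.436
long [ 0.4719 -0.1058  0.062 ] [ 0.4695 -0.1043  0.062 ] 0.484
lens [ 0.4662 -0.2288  0.048 ] [ 0.4637 -0.2276  0.048 ] 0.519
purple [ 0.5352 -0.0462  0.062 ] [ 0.5333 -0.0456  0.062 ] 0.537
green [ 0.3956 -0.1062  0.062 ] [ 0.3899 -0.1043  0.062 ] 0.41
red [0.6015 0.2063 0.016 ] 0.636 len 0.143 0.076 long axis deg 102.8
yel [ 0.622  -0.0021  0.016 ] 0.622 len 0.144 0.077 long axis deg 88.8
blue [ 0.5908 -0.2222  0.016 ] 0.631 len 0.143 0.076 long axis deg 78.8
red [0.5932 0.2122 0.016 ]
yel [0.6153 0.0024 0.016 ]
blue [ 0.5837 -0.2136  0.016 ]
[ 0.231037  -0.5805892  0.2023957]
```

Request:
send_rows --plan "0.372 -0.208 0 0 0 21.7 0.06; 0.372 -0.208 0 0 0 21.7 0.06; 0.372 -0.208 0 0 0 21.7 0.06; 0.372 -0.208 0 0 0 21.7 0.06; 0.372 -0.208 0 0 0 21.7 0.06; 0.372 -0.208 0 0 0 21.7 0.06; 0.372 -0.208 0 0 0 21.7 0.06; 0.372 -0.208 0 0 0 21.7 0.06; 0.372 -0.208 0 0 0 21.7 0.06; 0.372 -0.208 0 0 0 21.7 0.06"

```text
clock: 1.13
position: [0.4926, -0.2582, 0.2028]
tool_rot: [3.141, -0.0, -0.0]
force: [-0.1, -1.6, 0.4]
grip_width: 0.0599
finger_force: 0.0
```

Request:
send_rows --plan "-0.06 -0.4 0 0 0 0 0.06; -0.06 -0.4 0 0 0 0 0.06; -0.06 -0.4 0 0 0 0 0.06; -0.06 -0.4 0 0 0 0 0.06; -0.06 -0.4 0 0 0 0 0.06; -0.06 -0.4 0 0 0 0 0.06; -0.06 -0.4 0 0 0 0 0.06; -0.06 -0.4 0 0 0 0 0.06; -0.06 -0.4 0 0 0 0 0.06; -0.06 -0.4 0 0 0 0 0.06"

```text
clock: 1.97
position: [0.4307, 0.1435, 0.2029]
tool_rot: [-3.141, -0.001, 0.002]
force: [-0.2, 0.1, 0.4]
grip_width: 0.0602
finger_force: 0.0
```

Request:
send_rows --plan "0 -0.0955 0 0 0 0 0.06; 0 -0.0955 0 0 0 0 0.06; 0 -0.0955 0 0 0 0 0.06; 0 -0.0955 0.04 0 0 0 0.06; 0 -0.0955 0.08 0 0 0 0.06; 0 -0.0955 0.11 0 0 0 0.06; 0 -0.0955 0.125 0 0 0 0.06; 0 -0.0955 0.125 0 0 0 0.06; 0 -0.0955 0.125 0 0 0 0.06"

```text
clock: 2.72
position: [0.4314, 0.2355, 0.0776]
tool_rot: [3.141, 0.001, 0.0]
force: [1.0, 0.3, 0.5]
grip_width: 0.0601
finger_force: 0.0
```

Run:
```python
from h import *
o=observe()["position"];print(o)
for n in("top","side"):
    f=imaging.grab_frame(n);u,v=px(f,[.431,.239,.06])[0].astype(int);print(n,u,v,px(f,o))
    crop(f,u-50,v-45,u+50,v+45,5.5,f"pics/{n}2.png")
a=cv2.imread("pics/top2.png");b=cv2.imread("pics/side2.png")
cv2.imwrite("pics/p2.png",cv2.resize(np.hstack([a,b]),(800,360)))
```

```text
[0.43141632 0.23547676 0.07755771]
top 256 224 [[256.48681463 224.28862001]]
side 272 266 [[273.18529314 261.53616606]]
```

View pics/p2.png

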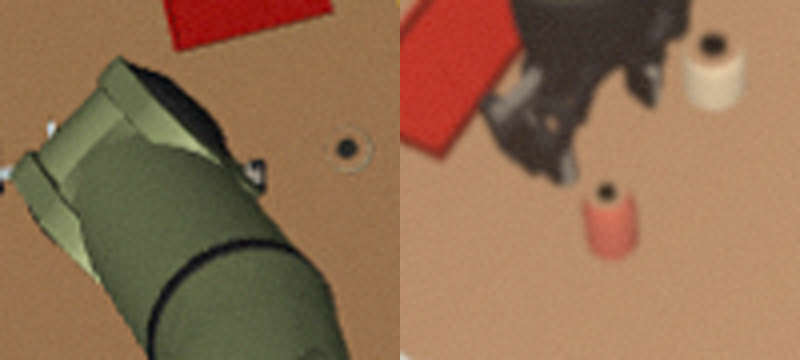

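The side crop shows the finger tips at (568,180) and (652,98), centred over the pink mouth at (607,192). I'm going down and gripping.

Request:
send_rows --plan "0 -0.003 0.02 0 0 0 0.06; 0 -0.003 0.04 0 0 0 0.06; 0 -0.003 0.055 0 0 0 0.06; 0 -0.003 0.064 0 0 0 0.06; 0 -0.003 0.064 0 0 0 0.06; 0 -0.003 0.064 0 0 0 0.06; 0 -0.003 0.064 0 0 0 0.045; 0 -0.003 0.064 0 0 0 0.035; 0 -0.003 0.064 0 0 0 0.02; 0 -0.003 0.064 0 0 0 0.02" --grip_force 30

```text
clock: 3.65
position: [0.4322, 0.2386, 0.0145]
tool_rot: [-3.141, -0.001, -0.0]
force: [-0.8, -1.7, 9.5]
grip_width: 0.0258
finger_force: 29.2
```

Request:
send_rows --plan "0 0 0 0 0 0 0.02; 0 0 0 0 0 0 0.02; 0 0 0 0 0 0 0.02; 0 0 -0.01 0 0 0 0.02; 0 0 -0.02 0 0 0 0.02; 0 0 -0.04 0 0 0 0.02; 0 0 -0.06 0 0 0 0.02; 0 0 -0.08 0 0 0 0.02; 0 0 -0.08 0 0 0 0.02"

```text
clock: 4.4
position: [0.4332, 0.2394, 0.0978]
tool_rot: [-3.139, -0.004, -0.0]
force: [1.2, -0.5, 1.0]
grip_width: 0.0254
finger_force: 28.9
```

Run:
```python
from h import *
o=observe();p=o["position"];print(p,o["grip_width"])
f=imaging.grab_frame("side");u,v=px(f,p)[0].astype(int);print(u,v)
crop(f,u-40,v-40,u+40,v+40,7,f"pics/side3.png")
```

```text
[0.43315317 0.23943366 0.09780235] 0.02544542404726483
270 257
```

View pics/side3.png

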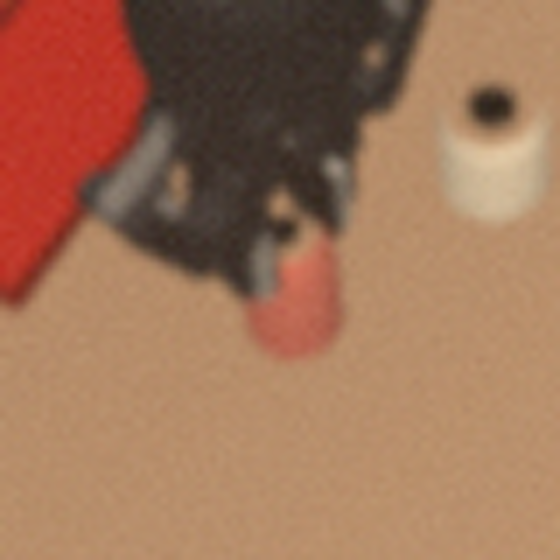

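Run:
```python
from h import *
f=imaging.grab_frame("side");p=observe()["position"]
u0,v0=px(f,p)[0].astype(int)-40
a=np.linspace(0,2*np.pi,60)
def ring(x,y,z,r):
    q=(px(f,np.c_[x+r*np.cos(a),y+r*np.sin(a),0*a+z])-[u0,v0]+.5)*7; return q.min(0).round(),q.max(0).round()
for z in(.06,.07,.076,.083,.09): print(z,ring(p[0],p[1],z,.016), "mouth",((px(f,[p[0],p[1],z+.054])[0]-[u0,v0])*7).round())
# white standing: check the same reading
print("white",ring(.4575,.117,0,.02), ((px(f,[.4575,.117,.044])[0]-[u0,v0])*7).round())
```

```text
0.06 (array([245., 299.]), array([342., 383.])) mouth [279. 251.]
0.07 (array([243., 283.]), array([341., 368.])) mouth [277. 234.]
0.076 (array([241., 274.]), array([340., 359.])) mouth [275. 224.]
0.083 (array([240., 263.]), array([338., 348.])) mouth [274. 212.]
0.09 (array([238., 251.]), array([337., 337.])) mouth [272. 200.]
white (array([431., 118.]), array([540., 210.])) [479.  92.]
```

Request:
send_rows --plan "0.03 0 0 0 0 0 0.02; 0.065 0 0 0 0 0 0.02; 0.1 0 0 0 0 0 0.02; 0.135 0 0 0 0 0 0.02; 0.158 0 0 0 0 0 0.02; 0.158 0 0.02 0 0 0 0.02; 0.158 0 0.045 0 0 0 0.02; 0.158 0 0.06 0 0 0 0.02; 0.158 0 0.068 0 0 0 0.02; 0.158 0 0.068 0 0 0 0.02"

```text
clock: 5.33
position: [0.5883, 0.2381, 0.0235]
tool_rot: [3.14, 0.003, 0.0]
force: [-1.2, 0.1, -0.6]
grip_width: 0.0254
finger_force: 28.9
```

Request:
send_rows --plan "0 0 0 0 0 0 0.02; 0 0 0.003 0 0 0 0.02; 0 0 0.005 0 0 0 0.02; 0 0 0.007 0 0 0 0.02; 0 0 0.008 0 0 0 0.02; 0 0 0.008 0 0 0 0.02"

```text
clock: 5.83
position: [0.5904, 0.2386, 0.0186]
tool_rot: [-3.141, -0.002, -0.0]
force: [-0.9, -2.1, 8.7]
grip_width: 0.0252
finger_force: 30.6
```

Request:
send_rows --plan "0 0 -0.002 0 0 0 0.02; 0 0 -0.002 0 0 0 0.03; 0 0 -0.002 0 0 0 0.04; 0 0 -0.002 0 0 0 0.045; 0 0 -0.002 0 0 0 0.045; 0 0 -0.01 0 0 0 0.045; 0 0 -0.03 0 0 0 0.045; 0 0 -0.06 0 0 0 0.05; 0 0 -0.09 0 0 0 0.06; 0 0 -0.09 0 0 0 0.06"

```text
clock: 6.67
position: [0.5921, 0.2397, 0.1137]
tool_rot: [-3.138, -0.007, -0.0]
force: [0.4, 1.0, 0.7]
grip_width: 0.0598
finger_force: 0.0
```

Request:
send_rows --plan "-0.134 0.122 0 0 0 0 0.07; -0.134 0.122 0 0 0 0 0.07; -0.134 0.122 0 0 0 0 0.07; -0.134 0.122 0 0 0 0 0.07; -0.134 0.122 0 0 0 0 0.07; -0.134 0.122 0.03 0 0 0 0.07; -0.134 0.122 0.05 0 0 0 0.07; -0.134 0.122 0.05 0 0 0 0.07; -0.134 0.122 0.05 0 0 0 0.07"

```text
clock: 7.42
position: [0.4553, 0.1165, 0.0577]
tool_rot: [3.141, 0.001, 0.0]
force: [0.2, 0.5, 0.5]
grip_width: 0.0702
finger_force: 0.0
```

Request:
send_rows --plan "0 0 0.02 0 0 0 0.07; 0 0 0.035 0 0 0 0.07; 0 0 0.05 0 0 0 0.07; 0 0 0.056 0 0 0 0.07; 0 0 0.056 0 0 0 0.07; 0 0 0.056 0 0 0 0.055; 0 0 0.056 0 0 0 0.045; 0 0 0.056 0 0 0 0.03; 0 0 0.056 0 0 0 0.03; 0 0 0.056 0 0 0 0.03"

```text
clock: 8.25
position: [0.4563, 0.1167, 0.0028]
tool_rot: [-3.141, -0.002, -0.0]
force: [-2.5, -0.0, 12.2]
grip_width: 0.0377
finger_force: 28.6
```

Request:
send_rows --plan "0 0 0 0 0 0 0.03; 0 0 -0.01 0 0 0 0.03; 0 0 -0.02 0 0 0 0.03; 0 0 -0.04 0 0 0 0.03; 0 0 -0.06 0 0 0 0.03; 0 0 -0.08 0 0 0 0.03; 0 0 -0.09 0 0 0 0.03; 0 0 -0.09 0 0 0 0.03; 0 0 -0.09 0 0 0 0.03"

```text
clock: 9.0
position: [0.4559, 0.1164, 0.0922]
tool_rot: [-3.141, -0.001, -0.0]
force: [-0.1, -0.3, -1.6]
grip_width: 0.0374
finger_force: 30.3
```

Run:
```python
from h import *
o=observe();p=o["position"];print(p,o["grip_width"],o["finger_force"])
f=imaging.grab_frame("side");u,v=px(f,p)[0].astype(int);print(u,v)
crop(f,u-50,v-40,u+50,v+40,7,f"pics/side4.png")
```

```text
[0.45594707 0.11644259 0.09218721] 0.03744621228919689 30.307510199490935
299 219
```

View pics/side4.png

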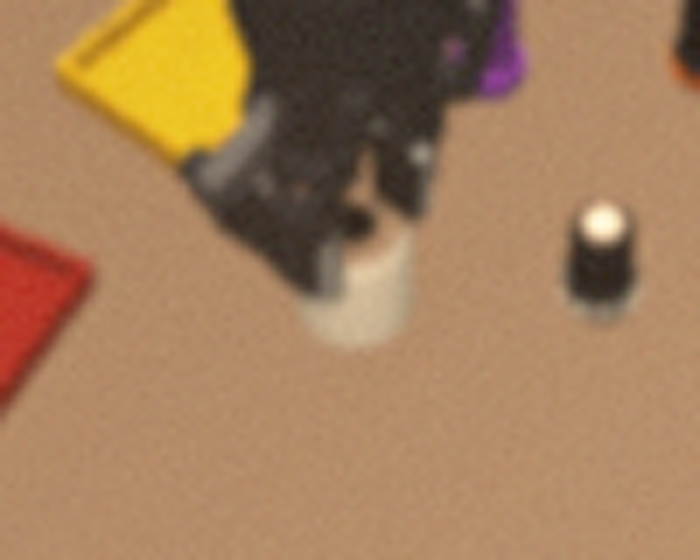

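White is held upright, with its bottom about level with the TCP. Next it goes over the red tray.

Request:
send_rows --plan "0.035 -0.015 0 0 0 -4 0.03; 0.07 -0.03 0 0 0 -8 0.03; 0.105 -0.045 0 0 0 -12.8 0.03; 0.14 -0.06 0 0 0 -12.8 0.03; 0.149 -0.0635 0 0 0 -12.8 0.03; 0.149 -0.0635 0.02 0 0 -12.8 0.03; 0.149 -0.0635 0.045 0 0 -12.8 0.03; 0.149 -0.0635 0.06 0 0 -12.8 0.03; 0.149 -0.0635 0.068 0 0 -12.8 0.03; 0.149 -0.0635 0.072 0 0 -12.8 0.03"

```text
clock: 9.88
position: [0.6035, 0.1798, 0.0175]
tool_rot: [3.141, 0.003, 0.224]
force: [-0.1, 0.5, -0.1]
grip_width: 0.0378
finger_force: 30.3
```

Request:
send_rows --plan "0 0 0.002 0 0 0 0.03; 0 0 0.004 0 0 0 0.03; 0 0 0.006 0 0 0 0.03; 0 0 0.008 0 0 0 0.03; 0 0 0.009 0 0 0 0.03; 0 0 0.009 0 0 0 0.03"

```text
clock: 10.38
position: [0.6047, 0.18, 0.0107]
tool_rot: [3.142, -0.0, 0.223]
force: [-0.2, -0.5, -0.4]
grip_width: 0.038
finger_force: 30.3
```

Request:
send_rows --plan "0 0 0.001 0 0 0 0.03; 0 0 0.002 0 0 0 0.03; 0 0 0.003 0 0 0 0.03; 0 0 0.0035 0 0 0 0.03; 0 0 0.0035 0 0 0 0.03"

```text
clock: 10.8
position: [0.6046, 0.18, 0.0071]
tool_rot: [-3.142, 0.0, 0.223]
force: [-0.0, 0.3, -0.8]
grip_width: 0.0379
finger_force: 30.3
```

Request:
send_rows --plan "0 0 0.001 0 0 0 0.03; 0 0 0.0015 0 0 0 0.03; 0 0 0.0015 0 0 0 0.03"

```text
clock: 11.05
position: [0.6048, 0.1801, 0.0068]
tool_rot: [3.141, -0.001, 0.223]
force: [-8.2, -2.5, 21.9]
grip_width: 0.0378
finger_force: 32.4
```

Request:
send_rows --plan "0 0 -0.001 0 0 0 0.03; 0 0 -0.001 0 0 0 0.038; 0 0 -0.001 0 0 0 0.044; 0 0 -0.001 0 0 0 0.047; 0 0 -0.001 0 0 0 0.047; 0 0 -0.01 0 0 0 0.047; 0 0 -0.03 0 0 0 0.047; 0 0 -0.06 0 0 0 0.05; 0 0 -0.09 0 0 0 0.05; 0 0 -0.1 0 0 0 0.05"

```text
clock: 11.88
position: [0.6062, 0.1807, 0.1103]
tool_rot: [-3.141, -0.005, 0.223]
force: [0.4, 0.1, 0.9]
grip_width: 0.0502
finger_force: 0.0
```

Run:
```python
from h import *
f=imaging.grab_frame("side")
crop(f,195,160,345,290,4,f"pics/side5.png")
```

```text
(no output)
```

View pics/side5.png

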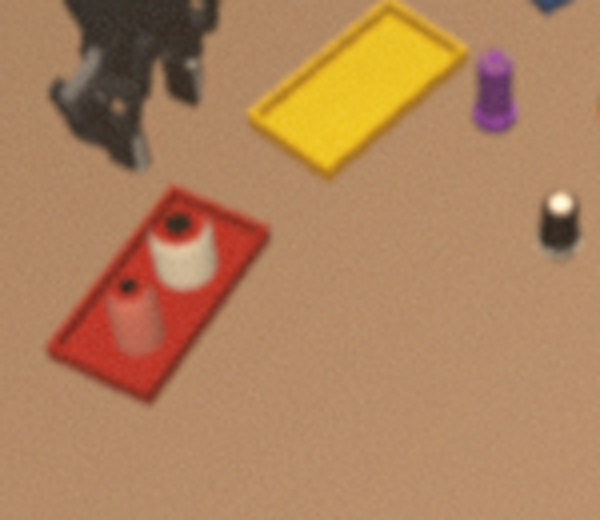

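Both nozzles stand upright in the red tray, white's mouth at (178,222) and pink's at (128,286). Next is cap_long.

Request:
send_rows --plan "-0.195 0.249 0 0 0 12.8 0.06; -0.195 0.249 0 0 0 12.8 0.06; -0.195 0.249 0 0 0 12.8 0.06; -0.195 0.249 0 0 0 12.8 0.06; -0.195 0.249 0 0 0 12.8 0.06; -0.195 0.249 0 0 0 12.8 0.06; -0.195 0.249 0 0 0 12.8 0.06; -0.195 0.249 0 0 0 12.8 0.06; -0.195 0.249 0.02 0 0 12.8 0.06; -0.195 0.249 0.02 0 0 12.8 0.06"

```text
clock: 12.77
position: [0.468, -0.1073, 0.084]
tool_rot: [-3.142, 0.002, -0.003]
force: [-0.9, 0.6, -0.6]
grip_width: 0.0602
finger_force: 0.0
```

Request:
send_rows --plan "0 0 0 0 0 0 0.06; 0 0 0 0 0 0 0.06"

```text
clock: 12.93
position: [0.4701, -0.105, 0.086]
tool_rot: [-3.141, -0.0, 0.001]
force: [-0.1, 0.6, -0.1]
grip_width: 0.0601
finger_force: 0.0
```

Request:
send_rows --plan "0 0 0.02 0 0 0 0.06; 0 0 0.04 0 0 0 0.06; 0 0 0.06 0 0 0 0.06; 0 0 0.068 0 0 0 0.06; 0 0 0.068 0 0 0 0.06; 0 0 0.068 0 0 0 0.045; 0 0 0.068 0 0 0 0.03; 0 0 0.068 0 0 0 0.015; 0 0 0.068 0 0 0 0.015; 0 0 0.068 0 0 0 0.015"

```text
clock: 13.77
position: [0.4705, -0.1062, 0.0187]
tool_rot: [3.141, -0.002, -0.0]
force: [-0.4, 0.1, 8.4]
grip_width: 0.0224
finger_force: 29.0
```

Request:
send_rows --plan "0 0 0 0 0 0 0.015; 0 0 0 0 0 0 0.015; 0 0 -0.01 0 0 0 0.015; 0 0 -0.02 0 0 0 0.015; 0 0 -0.04 0 0 0 0.015; 0 0 -0.06 0 0 0 0.015; 0 0 -0.08 0 0 0 0.015; 0 0 -0.08 0 0 0 0.015; 0 0 -0.08 0 0 0 0.015"

```text
clock: 14.52
position: [0.4704, -0.1063, 0.0994]
tool_rot: [3.141, -0.003, -0.0]
force: [0.4, -0.4, -0.2]
grip_width: 0.0224
finger_force: 29.7
```

Request:
send_rows --plan "0.03 0.037 0 0 0 4 0.015; 0.055 0.068 0 0 0 8 0.015; 0.08 0.099 0 0 0 11.2 0.015; 0.105 0.13 0 0 0 11.2 0.015; 0.112 0.139 0 0 0 11.2 0.015; 0.112 0.139 0.02 0 0 11.2 0.015; 0.112 0.139 0.045 0 0 11.2 0.015; 0.112 0.139 0.06 0 0 11.2 0.015; 0.112 0.139 0.068 0 0 11.2 0.015; 0.112 0.139 0.068 0 0 11.2 0.015"

```text
clock: 15.35
position: [0.5804, -0.2445, 0.0277]
tool_rot: [-3.141, 0.003, -0.195]
force: [0.3, -0.2, 0.4]
grip_width: 0.0223
finger_force: 29.7
```

Request:
send_rows --plan "0 0 0 0 0 0 0.015; 0 0 0.002 0 0 0 0.015; 0 0 0.004 0 0 0 0.015; 0 0 0.006 0 0 0 0.015; 0 0 0.006 0 0 0 0.015"

```text
clock: 15.77
position: [0.5817, -0.245, 0.0237]
tool_rot: [-3.142, -0.0, -0.195]
force: [0.3, 0.7, -0.2]
grip_width: 0.0227
finger_force: 29.7
```

Request:
send_rows --plan "0 0 0.0005 0 0 0 0.015; 0 0 0.001 0 0 0 0.015; 0 0 0.0015 0 0 0 0.015; 0 0 0.0015 0 0 0 0.015"

```text
clock: 16.1
position: [0.5821, -0.2453, 0.0227]
tool_rot: [3.141, -0.001, -0.196]
force: [-1.0, 0.5, 7.9]
grip_width: 0.0224
finger_force: 30.3
```

Request:
send_rows --plan "0 0 -0.0005 0 0 0 0.02; 0 0 -0.0005 0 0 0 0.028; 0 0 -0.0005 0 0 0 0.036; 0 0 -0.0005 0 0 0 0.038; 0 0 -0.0005 0 0 0 0.038; 0 0 -0.01 0 0 0 0.038; 0 0 -0.03 0 0 0 0.038; 0 0 -0.06 0 0 0 0.04; 0 0 -0.09 0 0 0 0.05; 0 0 -0.1 0 0 0 0.05"

```text
clock: 16.93
position: [0.5833, -0.2456, 0.1269]
tool_rot: [3.141, -0.005, -0.196]
force: [-0.2, -0.8, 0.9]
grip_width: 0.05
finger_force: 0.0
```

Request:
send_rows --plan "0 0 0 0 0 0 0.05"

```text
clock: 17.02
position: [0.5832, -0.2456, 0.1258]
tool_rot: [3.141, -0.005, -0.196]
force: [0.6, 0.4, -0.5]
grip_width: 0.0501
finger_force: 0.0
```

Request:
send_rows --plan "-0.195 -0.22 0 0 0 -11.2 0.06; -0.195 -0.22 0 0 0 -11.2 0.06; -0.195 -0.22 0 0 0 -11.2 0.06; -0.195 -0.22 0 0 0 -11.2 0.06; -0.195 -0.22 0 0 0 -11.2 0.06; -0.195 -0.22 0 0 0 -11.2 0.06; -0.195 -0.22 0 0 0 -11.2 0.06; -0.195 -0.22 0 0 0 -11.2 0.06; -0.195 -0.22 0.03 0 0 -11.2 0.06; -0.195 -0.22 0.045 0 0 -11.2 0.06"

```text
clock: 17.85
position: [0.4325, 0.0093, 0.0759]
tool_rot: [-3.141, -0.0, 0.002]
force: [-0.3, -0.8, -0.2]
grip_width: 0.0598
finger_force: 0.0
```

Request:
send_rows --plan "0 0 0 0 0 0 0.06; 0 0 0 0 0 0 0.06; 0 0 0 0 0 0 0.06"

```text
clock: 18.1
position: [0.4333, 0.0086, 0.0777]
tool_rot: [-3.142, -0.0, -0.0]
force: [-0.1, -0.5, -0.0]
grip_width: 0.06
finger_force: 0.0
```

Request:
send_rows --plan "0 0 0.02 0 0 0 0.06; 0 0 0.04 0 0 0 0.06; 0 0 0.058 0 0 0 0.06; 0 0 0.066 0 0 0 0.06; 0 0 0.066 0 0 0 0.06; 0 0 0.066 0 0 0 0.045; 0 0 0.066 0 0 0 0.03; 0 0 0.066 0 0 0 0.015; 0 0 0.066 0 0 0 0.015; 0 0 0.066 0 0 0 0.015"

```text
clock: 18.93
position: [0.4339, 0.0079, 0.0122]
tool_rot: [3.141, -0.002, -0.001]
force: [0.1, -6.0, 15.5]
grip_width: 0.0162
finger_force: 26.7
```

Request:
send_rows --plan "0 0 0 0 0 0 0.015; 0 0 0 0 0 0 0.015; 0 0 -0.01 0 0 0 0.015; 0 0 -0.02 0 0 0 0.015; 0 0 -0.04 0 0 0 0.015; 0 0 -0.06 0 0 0 0.015; 0 0 -0.08 0 0 0 0.015; 0 0 -0.08 0 0 0 0.015; 0 0 -0.08 0 0 0 0.015"

```text
clock: 19.68
position: [0.4339, 0.0085, 0.0924]
tool_rot: [-3.142, -0.003, -0.001]
force: [-0.1, -0.0, 0.1]
grip_width: 0.015
finger_force: 0.0
```

Request:
send_rows --plan "0 0 0 0 0 0 0.06; 0 0 0 0 0 0 0.06; 0 0 0 0 0 0 0.06; 0 0 0 0 0 0 0.06"

```text
clock: 20.02
position: [0.4327, 0.0087, 0.0906]
tool_rot: [-3.142, 0.001, 0.0]
force: [0.3, 0.3, -1.0]
grip_width: 0.0597
finger_force: 0.0
```

Run:
```python
from h import *
f=imaging.grab_frame("side");p=observe()["position"];print(p)
print(((px(f,[p,[.4345,.008,.042],[.4345,.008,0]])-[280,120]+.5)*5.5).round())
crop(f,280,120,400,225,5.5,f"pics/side6.png")
```

```text
[0.43279386 0.00875143 0.09066875]
[[307. 435.]
 [301. 496.]
 [299. 549.]]
```

View pics/side6.png

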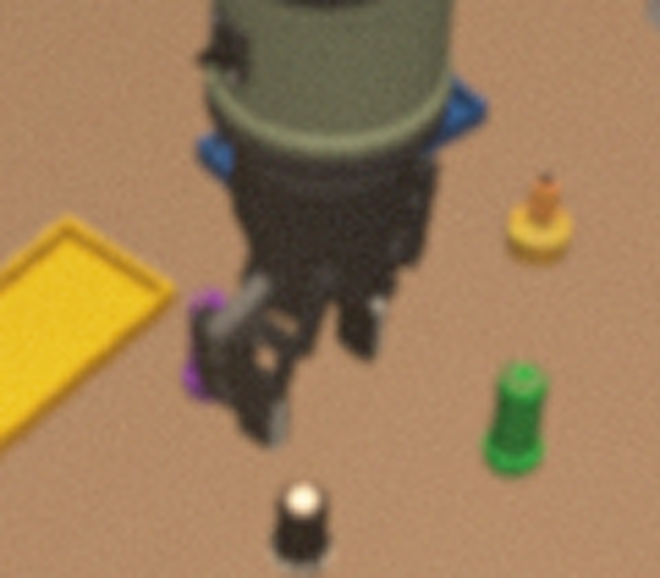

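The short cap still stands where it was, dot at (302,497). The finger tips evidently sit about 30 mm behind the stated TCP, so I'm going lower and watching the force.

Request:
send_rows --plan "0.001 0 0.03 0 0 0 0.055; 0.001 0 0.06 0 0 0 0.055; 0.001 0 0.075 0 0 0 0.055; 0.001 0 0.083 0 0 0 0.055; 0.001 0 0.087 0 0 0 0.055; 0.001 0 0.09 0 0 0 0.055; 0.001 0 0.09 0 0 0 0.055"

```text
clock: 20.65
position: [0.4343, 0.0088, 0.0013]
tool_rot: [-3.142, -0.0, 0.0]
force: [0.1, -0.5, -0.1]
grip_width: 0.0552
finger_force: 0.0
```

Request:
send_rows --plan "0 0 0.002 0 0 0 0.055; 0 0 0.004 0 0 0 0.055; 0 0 0.006 0 0 0 0.055; 0 0 0.008 0 0 0 0.055; 0 0 0.008 0 0 0 0.055"

```text
clock: 21.07
position: [0.434, 0.0087, -0.0071]
tool_rot: [-3.142, 0.0, -0.0]
force: [-0.5, 0.9, -1.5]
grip_width: 0.0551
finger_force: 0.0
```

No contact at -7 mm, which confirms the tips are farther back. Closing now.

Request:
send_rows --plan "0 0 0 0 0 0 0.045; 0 0 0 0 0 0 0.035; 0 0 0 0 0 0 0.025; 0 0 0 0 0 0 0.015; 0 0 0 0 0 0 0.015; 0 0 0 0 0 0 0.015"

```text
clock: 21.57
position: [0.4341, 0.0087, -0.0067]
tool_rot: [-3.142, -0.0, 0.0]
force: [-1.3, 0.1, 5.0]
grip_width: 0.023
finger_force: 29.1
```

Request:
send_rows --plan "0 0 0 0 0 0 0.015; 0 0 0 0 0 0 0.015; 0 0 -0.01 0 0 0 0.015; 0 0 -0.02 0 0 0 0.015; 0 0 -0.04 0 0 0 0.015; 0 0 -0.07 0 0 0 0.015; 0 0 -0.09 0 0 0 0.015; 0 0 -0.09 0 0 0 0.015; 0 0 -0.09 0 0 0 0.015"

```text
clock: 22.32
position: [0.4347, 0.0085, 0.084]
tool_rot: [-3.142, -0.002, -0.0]
force: [0.2, -0.9, -0.7]
grip_width: 0.0229
finger_force: 29.6
```

Request:
send_rows --plan "0.026 0.033 0 0 0 4 0.015; 0.052 0.065 0 0 0 8 0.015; 0.078 0.097 0 0 0 11.2 0.015; 0.104 0.13 0 0 0 11.2 0.015; 0.13 0.162 0 0 0 11.2 0.015; 0.152 0.19 0 0 0 11.2 0.015; 0.159 0.199 0 0 0 11.2 0.015; 0.159 0.199 0.02 0 0 11.2 0.015; 0.159 0.199 0.045 0 0 11.2 0.015; 0.159 0.199 0.06 0 0 11.2 0.015"

```text
clock: 23.15
position: [0.5916, -0.1902, 0.0196]
tool_rot: [-3.142, 0.003, -0.196]
force: [0.2, -0.1, -0.6]
grip_width: 0.0227
finger_force: 29.7
```

Request:
send_rows --plan "0 0 0.007 0 0 0 0.015; 0 0 0.012 0 0 0 0.015; 0 0 0.015 0 0 0 0.015; 0 0 0.018 0 0 0 0.015; 0 0 0.02 0 0 0 0.015; 0 0 0.021 0 0 0 0.015; 0 0 0.021 0 0 0 0.015"

```text
clock: 23.73
position: [0.5932, -0.1904, 0.0024]
tool_rot: [3.142, -0.0, -0.196]
force: [-0.4, -0.9, 0.1]
grip_width: 0.0226
finger_force: 29.7
```

Request:
send_rows --plan "0 0 0.001 0 0 0 0.015; 0 0 0.002 0 0 0 0.015; 0 0 0.003 0 0 0 0.015; 0 0 0.004 0 0 0 0.015; 0 0 0.0045 0 0 0 0.015; 0 0 0.0045 0 0 0 0.015"

```text
clock: 24.23
position: [0.593, -0.1903, -0.0025]
tool_rot: [-3.142, 0.0, -0.195]
force: [-0.7, 0.1, -1.4]
grip_width: 0.0226
finger_force: 29.7
```

Request:
send_rows --plan "0 0 0.0005 0 0 0 0.015; 0 0 0.001 0 0 0 0.015; 0 0 0.001 0 0 0 0.015; 0 0 0.001 0 0 0 0.015"

```text
clock: 24.57
position: [0.5932, -0.1904, -0.0027]
tool_rot: [3.141, -0.0, -0.196]
force: [-4.0, 1.0, 12.7]
grip_width: 0.0231
finger_force: 30.9
```

Request:
send_rows --plan "0 0 -0.0007 0 0 0 0.02; 0 0 -0.0007 0 0 0 0.028; 0 0 -0.0007 0 0 0 0.034; 0 0 -0.0007 0 0 0 0.036; 0 0 -0.0007 0 0 0 0.036; 0 0 -0.01 0 0 0 0.036; 0 0 -0.03 0 0 0 0.036; 0 0 -0.06 0 0 0 0.04; 0 0 -0.09 0 0 0 0.05; 0 0 -0.1 0 0 0 0.05"

```text
clock: 25.4
position: [0.5947, -0.1908, 0.1013]
tool_rot: [3.141, -0.005, -0.196]
force: [0.8, -0.3, 0.5]
grip_width: 0.0498
finger_force: 0.0
```

Request:
send_rows --plan "0 0 0 0 0 0 0.05; 0 0 0 0 0 0 0.05"

```text
clock: 25.57
position: [0.5933, -0.1905, 0.0973]
tool_rot: [3.141, -0.001, -0.196]
force: [-0.2, 0.6, 0.2]
grip_width: 0.0498
finger_force: 0.0
```

Request:
send_rows --plan "-0.118 0.0616 0 0 0 -11.2 0.05; -0.118 0.0616 0 0 0 -11.2 0.05; -0.118 0.0616 0 0 0 -11.2 0.05; -0.118 0.0616 0 0 0 -11.2 0.05; -0.118 0.0616 0 0 0 -11.2 0.05; -0.118 0.0616 0.03 0 0 -11.2 0.05; -0.118 0.0616 0.05 0 0 -11.2 0.05; -0.118 0.0616 0.05 0 0 -11.2 0.05; -0.118 0.0616 0.05 0 0 -11.2 0.05"

```text
clock: 26.32
position: [0.4652, -0.227, 0.0457]
tool_rot: [-3.14, 0.002, 0.001]
force: [0.8, -0.8, 0.5]
grip_width: 0.0498
finger_force: 0.0
```

Run:
```python
from h import *
f=imaging.grab_frame("side");p=observe()["position"];print(p)
crop(f,300,90,410,200,5.4,f"pics/side7.png")
```

```text
[ 0.46574574 -0.22733925  0.04667303]
```

View pics/side7.png

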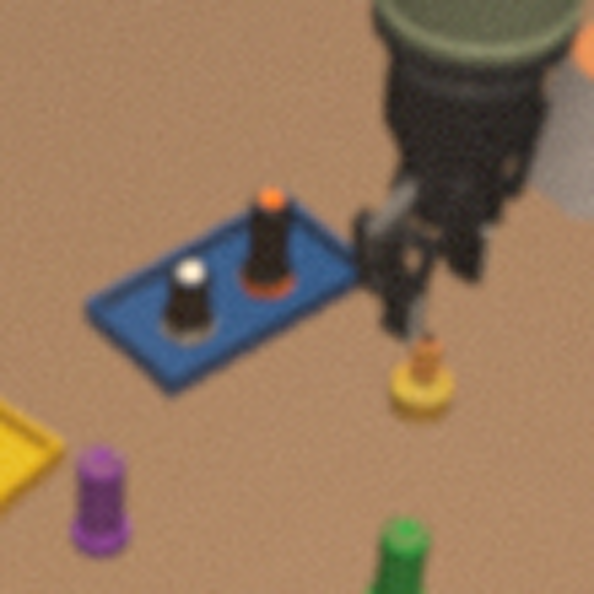

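Both caps stand in the blue tray, orange dot at (272,200) and white dot at (190,271). The gripper is over the lens stem at (428,350), so I'm going down in stages.

Request:
send_rows --plan "0 0 0.015 0 0 0 0.05; 0 0 0.025 0 0 0 0.05; 0 0 0.035 0 0 0 0.05; 0 0 0.04 0 0 0 0.05; 0 0 0.044 0 0 0 0.05; 0 0 0.044 0 0 0 0.05"

```text
clock: 26.87
position: [0.4652, -0.2277, 0.0021]
tool_rot: [-3.141, 0.001, 0.0]
force: [0.4, -0.8, 0.6]
grip_width: 0.0496
finger_force: 0.0
```

Request:
send_rows --plan "0 0 0 0 0 0 0.04; 0 0 0 0 0 0 0.03; 0 0 0 0 0 0 0.02; 0 0 0 0 0 0 0.008; 0 0 0 0 0 0 0.008; 0 0 0 0 0 0 0.008; 0 0 0 0 0 0 0.008; 0 0 0 0 0 0 0.008"

```text
clock: 27.53
position: [0.4655, -0.2279, 0.0027]
tool_rot: [3.141, -0.0, 0.0]
force: [-0.8, 0.6, 1.7]
grip_width: 0.0147
finger_force: 29.2
```

Request:
send_rows --plan "0 0 -0.01 0 0 0 0.008; 0 0 -0.02 0 0 0 0.008; 0 0 -0.04 0 0 0 0.008; 0 0 -0.07 0 0 0 0.008; 0 0 -0.1 0 0 0 0.008; 0 0 -0.1 0 0 0 0.008; 0 0 -0.1 0 0 0 0.008"

```text
clock: 28.12
position: [0.4663, -0.2284, 0.1051]
tool_rot: [3.14, -0.003, -0.0]
force: [0.1, -0.5, -1.6]
grip_width: 0.0142
finger_force: 29.2
```

Request:
send_rows --plan "0.02 -0.029 0 0 0 0 0.008; 0.04 -0.059 0 0 0 0 0.008; 0.06 -0.089 0 0 0 0 0.008; 0.08 -0.119 0 0 0 0 0.008; 0.1 -0.149 0 0 0 0 0.008; 0.12 -0.179 0 0 0 0 0.008; 0.14 -0.208 0 0 0 0 0.008; 0.153 -0.228 0 0 0 0 0.008; 0.153 -0.228 0 0 0 0 0.008; 0.153 -0.228 0 0 0 0 0.008"

```text
clock: 28.95
position: [0.6181, 0.0018, 0.1019]
tool_rot: [-3.141, 0.001, 0.003]
force: [-0.6, 0.2, -0.5]
grip_width: 0.0146
finger_force: 29.2
```

Request:
send_rows --plan "0 0 0.02 0 0 0 0.008; 0 0 0.045 0 0 0 0.008; 0 0 0.07 0 0 0 0.008; 0 0 0.08 0 0 0 0.008; 0 0 0.087 0 0 0 0.008; 0 0 0.09 0 0 0 0.008; 0 0 0.092 0 0 0 0.008; 0 0 0.092 0 0 0 0.008"

```text
clock: 29.62
position: [0.6187, -0.0, 0.0113]
tool_rot: [3.142, -0.001, -0.0]
force: [0.1, -0.4, -0.6]
grip_width: 0.0147
finger_force: 29.2
```

Contact is expected at TCP z ≈ 0.0065.

Request:
send_rows --plan "0 0 0.001 0 0 0 0.008; 0 0 0.002 0 0 0 0.008; 0 0 0.003 0 0 0 0.008; 0 0 0.004 0 0 0 0.008; 0 0 0.0045 0 0 0 0.008; 0 0 0.0045 0 0 0 0.008"

```text
clock: 30.12
position: [0.6188, 0.0, 0.0066]
tool_rot: [3.141, -0.001, -0.0]
force: [-1.3, -0.2, 6.8]
grip_width: 0.0145
finger_force: 29.7
```

Request:
send_rows --plan "0 0 -0.0004 0 0 0 0.014; 0 0 -0.0004 0 0 0 0.022; 0 0 -0.0004 0 0 0 0.032; 0 0 -0.0004 0 0 0 0.04; 0 0 -0.0004 0 0 0 0.04; 0 0 -0.01 0 0 0 0.04; 0 0 -0.03 0 0 0 0.04; 0 0 -0.06 0 0 0 0.04; 0 0 -0.1 0 0 0 0.04; 0 0 -0.14 0 0 0 0.04"

```text
clock: 30.95
position: [0.6177, 0.0003, 0.1479]
tool_rot: [-3.141, 0.001, 0.0]
force: [0.9, 0.0, 0.5]
grip_width: 0.0401
finger_force: 0.0
```

Request:
send_rows --plan "-0.03 0 -0.03 0 0 0 0.04; -0.06 0 -0.06 0 0 0 0.04; -0.09 0 -0.09 0 0 0 0.04; -0.12 0 -0.12 0 0 0 0.04; -0.15 0 -0.15 0 0 0 0.04; -0.15 0 -0.15 0 0 0 0.04; -0.15 0 -0.15 0 0 0 0.04; -0.15 0 -0.15 0 0 0 0.04"

```text
clock: 31.62
position: [0.4686, 0.0001, 0.2964]
tool_rot: [3.141, -0.001, -0.0]
force: [0.5, 0.4, -0.3]
grip_width: 0.0397
finger_force: 0.0
```

Run:
```python
from h import *
f=imaging.grab_frame("side")
a=cv2.resize(f["color"][90:300,160:430,::-1],None,fx=2.9,fy=2.9,interpolation=cv2.INTER_CUBIC); cv2.imwrite("pics/side8.png",a[:600,:800])
crop(imaging.grab_frame("top"),240,150,420,250,4.4,"pics/top8.png")
```

```text
(no output)
```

View pics/side8.png

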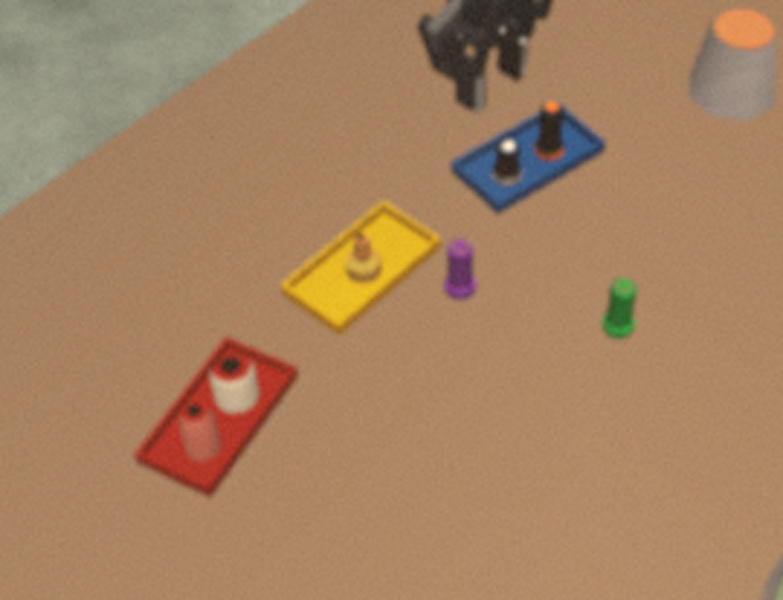

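View pics/top8.png

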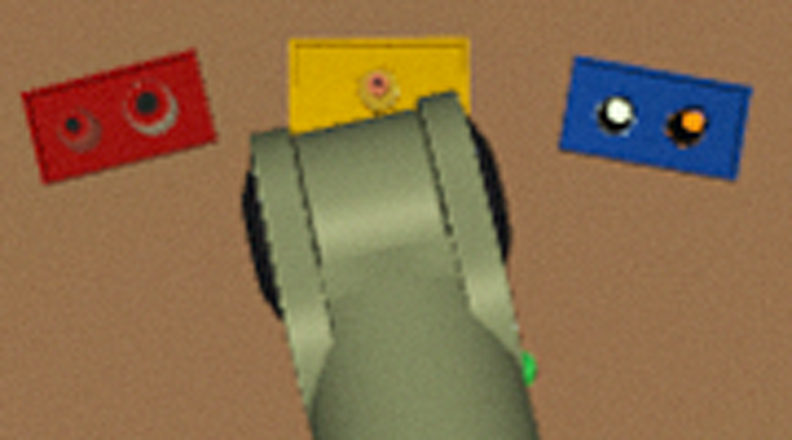

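All five parts stand upright in their trays: red (76,127) and (150,105), yellow (378,87), blue (617,112) and (690,124) in the top crop. The arm is clear, so I'm handing in.

```bash
python3 -c "
from workcell import bot
print(bot.job_done())"
```

```text
the job is handed in; nothing more can be done
None
```

I've handed the job in at about 32 s of the 118 s: the final pictures show both nozzles upright in the red tray, both caps in the blue and the gas lens in the yellow, and no move went near the clamp or the housing.

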